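Right the fallen solder-reel stand and park it on its mat

ROBOT

A 6-joint arm with a two-finger parallel gripper is mounted at the origin on the work surface. World frame = base frame: x ahead of the robot, y to its left, z up, the work surface at z = 0. Lengths are in m, angles in rad, forces in N, time in s.
With the tool pointing down it reaches from about 0.3 to 0.875 m from the base axis. Payload 6.4 kg.
Tool frame: the origin (TCP) lies midway between the tips of the shut fingers; the grasp point (between the pads) lies 19 mm behind it; z points along the fingers, y is the line along which they close (so a half turn about z gives the same grasp; the last joint's range is limited). The gripper opens to 88 mm and grips with 3 to 60 N. Pads are 18 mm wide; open, the fingers measure 123 mm over their backs; the gripper's body (75 mm by 187 mm) begins 45 mm behind the grasp point.
Start: joints at [-1.39, 0.181, 1.607, -0, 1.354, -0.206], TCP at [0.217, -0.533, 0.239] pointing down, gripper open.
Joint ranges: [-2.99, 2.99], [-0.89, 2.07], [0.3, 2.58], [-1.14, 4.28], [0, 2.63], [-3.12, 3.12]. Speed limits (rad/s): [2.57, 2.57, 3.01, 3.14, 3.14, 3.14].

INTERFACE

Orientations are given as a unit quaternion [w, x, y, z].
In Python, from rig import read_state, read_camera, camera_params, hand_in gives the robot as it stands.
- The arm moves only by the shell command python3 -m handwheel 'ROWS'. ROWS is JSON, one flat list of numbers, 7 for each row, row after row: the shift along the tool's x, y, z in units of 30 cm (1.0 is 30 cm), then the turn, a rotation vector about the tool's x, y, z in units of pi rad (1.0 is pi rad), then the opening, from -1 (shut) to 1 (fully open). In form: [tx, ty, tz, wx, wy, wz, gripper, tx, ty, tz, wx, wy, wz, gripper, ...]. A call has 1 to 8 rows; each row is the pose to reach, as a shift and turn from the pose commanded when the call began, along the tool's axes at that moment, turning the shorter way round; what a row does not reach only later rows make up. A row lasts 1/12 s, in which the tool goes at most 41.7 mm and 7.16 degrees, less where a joint would pass 70% of its speed; a pose out of reach is approached as far as the arm can. A call with a number of a shift or a turn outside -1 to 1 is refused whole. A call with a gripper value outside its range is refused whole. The fingers move at their own pace and stop on an object; the grip force is fixed at half the most. Time passes only in rows, so rows that repeat a pose let the fingers close. It gives the time, the measured TCP pose, the force, the opening and the grip force at its end, in the units of the state.
- read_state(): the state, without advancing time (a new reading comes with each control period).
- read_camera(name): name is "scene" or "top"; returns (picture, depth): 420x560x3 uint8, blue, green, red; 420x560 float32, m along the optical axis (not along the pixel's ray), 0 where there is no reading.
- camera_params(name): a dict with "intrinsics" (3x3 intrinsics, pixels), "rvec" (rotation vector, rad) and "tvec" (3), from world to camera coordinates, as OpenCV has them. Camera axes: x right, y down, z forward; pixel columns grow to the right and rows downward; lengths in m; the calibration is good to about 2 mm. A picture is of the moment at which its call begins. camera_params takes no time and is no camera call.
- hand_in(): hands the job in; it is judged then, once.
The state is a dict: "time_s": time; "joint_positions": joint angles; "joint_velocities": joint speeds; "tau": joint torques, N m; "tool_pos": TCP position; "eef_rot": TCP orientation; "force": force on the tool from outside, world axes, zero at the start; "ft_torque": the same for the moment, N m; "opening": finger opening in m; "grip_force": force on a finger pad.
Only numpy, scipy, OpenCV 4.12 (cv2) and the standard library are available. Lean on these libraries where they do the work, as an engineer would, in place of code of your own. Each camera call takes 0.05 s, during which the arm holds its last target. There are 200 camera calls.

TASK

The top-heavy solder-reel stand has fallen over, and the handle of the soldering iron juts out over the stand's blue mat. First swing the iron's handle in towards the back of the bench, round to its stop, so that it clears the mat; then stand the reel stand up inside the white outline on the mat, square with it and flat on its foot, setting it down gently. Leave it standing by itself and leave the other things where they are.

Things in the scene. Friction and masses are not known exactly. Their poses are not given: they have to be found in the camera images.
- reel_centre (a point): Middle of the two solder reels (green, orange) at the stand's top, on the post's axis. Reels 64 mm in diameter, 56 mm over the flat outer faces along the spindle. x axis: up the post, foot to reels (level while lying, straight up when standing); y: along the spindle. They turn together on the spindle, stiffly (brake about 0.08 N m); at the start this point is 32 mm above the bench.
- stand_foot (a point): Centre of the underside of the stand's grey foot plate, 170 mm from reel_centre, same axes. The foot is 10 mm thick, reaching 32 mm to either side along z and 42 mm along y. The stand lies level, on the reels' rims and one 84 mm edge of the foot. Held by the reels in the air, post and foot swing down but stop some 20 to 30 degrees short of plumb: push them straight against a surface.
- stand_post (a point): Point half-way up the stand's aluminium post (9 mm along the spindle, 22 mm the other way), 85 mm from the foot's underside, same axes. The stand weighs about 0.55 kg, 0.4 kg of it the reels, and topples when tilted about 13 degrees.
- mat: Blue mat, 110 mm (its x) by 130 mm (its y), 5 mm thick, fixed to the bench; origin at the centre of its underside. The white outline of the stand's foot, 66 mm (x) by 86 mm (y) inside, is centred on it: the stand's spindle must lie along the mat's y axis, either way round.
- iron_pivot (a point): Point on the upright swivel axis of the iron's holder (black weighted base 150 x 100 mm, 22 mm high, with a yellow sponge, fixed), 124 mm above the bench. Its x axis points to the back of the bench, the way the handle points when swung in at 1.57 rad; y is the way the handle points at joint value 0.
- iron_handle (a point): Point on the axis of the soldering iron's teal handle, 150 mm out from the swivel axis and 124 mm above the bench. The handle is a round bar 24 mm thick, from 85 to 212 mm out from the swivel axis, rising slightly outwards (7 degrees). Nothing is hot.
- iron (a joint): Swivel angle of the iron in its holder, rad: near 0 the handle juts out over the mat; it grows as the handle swings clockwise seen from above, towards the back of the bench (away from the robot), to its stop at 1.65. It turns stiffly (0.12 N m, about 1 N at the handle) and stays where it is left.
- flux: Bystander: amber flux bottle, 38 mm across, 85 mm tall, standing; origin at the centre of its underside.
- driver: Bystander: screwdriver lying on the bench, 170 mm long.
- tape: Bystander: yellow roll of tape lying flat, 76 mm across, 20 mm high; origin at the centre of its underside.
- board: Bystander: green circuit board lying flat, 70 x 100 mm, 18 mm high; origin at the centre of its underside.
- cup: Bystander: black plastic cup, 60 mm across, 100 mm tall; origin at the centre of its underside.
- tray: Bystander: white open tray, 100 x 130 mm, 35 mm high; origin at the centre of its underside.
- can: Bystander: red can, 66 mm across, 115 mm tall; origin at the centre of its underside.
There are look-alikes about, which are no part of the job. Several things look just like the part that bears reel_centre: the one meant starts farthest to the robot's left. There is more than one size of the mat; the one meant has the size given above.

How it is judged:
On the way, in this order (a step that is already met when the one before it is completed fails the run):
1. the iron's handle is swung in, clear of the mat (value of joint iron above 1.35 rad), for 0.2 s.
2. the stand is upright (angle between reel_centre's own x axis and vertical below 0.3 rad and height (world z) of reel_centre above 0.15 m), for 0.2 s.
At the end, for the whole second after the job is handed in: The iron's joint is above 1.35 rad; the stand stands by itself, flat on the mat (within 0.06 rad of upright), its foot's centre within 13 mm of the mat's centre along each of the mat's axes, its spindle within 0.2 rad of the mat's y axis (value of joint iron above 1.35 rad and angle between reel_centre's own x axis and vertical below 0.06 rad and x of stand_foot in the frame of mat between -0.013 and 0.013 m and y of stand_foot in the frame of mat between -0.013 and 0.013 m and z of stand_foot in the frame of mat between 0.001 and 0.009 m and angle between the y axis of stand_foot and the y axis of mat, either way round below 0.2 rad); the robot touches nothing.
It fails at once if the mat is struck or pressed with more than 45 N (contact force between mat and anything else above 45 N).
It fails at once if a bystander is pushed away by more than 30 mm (distance of any of flux, driver, tape, board, cup, tray, can from where it was at the start of the episode above 0.03 m).
It also fails if it takes over 72 s, if anything falls off the work surface, if the arm or the gripper's body presses on something with over 40 N, if the wrist force passes 120 N, or if a joint passes its speed limit or range.

## Working session

There is one attempt and no reset: what is moved stays moved. The work goes in short steps, Python scripts to look and compute and a shell command to move; the robot and the scene stay as the last step left them, time stands still between calls to the robot, and variables do not carry over. Pictures are saved under pics/ and viewed, at most 10 in all, crops included, and the job is handed in when it is done.

```bash
mkdir -p pics; ls; cat > h.py <<'E'
import numpy as np, cv2, json
from scipy.spatial.transform import Rotation as R
from rig import read_state, read_camera, camera_params
def cam(n):
    p=camera_params(n); K=np.array(p["intrinsics"],float); Rm=cv2.Rodrigues(np.array(p["rvec"],float))[0]; t=np.array(p["tvec"],float).ravel()
    return K,Rm,t
def cloud(n,depth):
    K,Rm,t=cam(n); v,u=np.mgrid[:depth.shape[0],:depth.shape[1]]
    P=np.stack([(u-K[0,2])/K[0,0]*depth,(v-K[1,2])/K[1,1]*depth,depth],-1)
    W=(P-t)@Rm; W[depth==0]=np.nan; return W
def ray(n,u,v,z):
    K,Rm,t=cam(n); d=Rm.T@np.linalg.inv(K)@[u,v,1]; c=-Rm.T@t
    return c+d*(z-c[2])/d[2]
def proj(n,p):
    K,Rm,t=cam(n); q=K@(Rm@np.array(p)+t); return q[:2]/q[2]
def rows(target_pos=None,target_R=None):
    "shift/turn in handwheel units from present measured pose"
    s=read_state(); R0=R.from_quat(np.roll(s["eef_rot"],-1)); 
    d=R0.inv().apply(np.array(target_pos)-s["tool_pos"])/.3
    w=(R0.inv()*target_R).as_rotvec()/np.pi if target_R is not None else np.zeros(3)
    return np.round(np.r_[d,w],4)
E
python3 - <<'E'
from h import *
for n in("scene","top"):
    im,d=read_camera(n); cv2.imwrite(f"pics/{n}0.png",im); np.save(f"{n}0.npy",d); K,Rm,t=cam(n); print(n,-Rm.T@t,K[0,0])
s=read_state();print(s)
E
```

```text
pics
scene [ 1.44242366 -0.38757821  0.79532515] 425.1103083093631
top [ 0.45740906 -0.00789645  1.63244154] 506.67405396761677
{'time_s': 0.1, 'joint_positions': array([-1.39026820e+00,  1.81480940e-01,  1.60788144e+00,  6.88499074e-06,
        1.35376437e+00, -2.06318008e-01]), 'joint_velocities': array([ 0.00087672, -0.00224947, -0.003772  , -0.00125849,  0.00061668,
       -0.00070473]), 'tau': array([ 4.57204851e-05, -4.34819949e+01, -3.42698979e+01,  7.04277609e-02,
        3.40537378e-02, -4.35191509e-05]), 'tool_pos': array([ 0.21685393, -0.53204234,  0.23790508]), 'eef_rot': array([-7.66942657e-04,  9.81351861e-01,  1.92218462e-01,  1.32516750e-05]), 'force': array([ 0.40913224,  0.16173724, -0.31459857]), 'ft_torque': array([ 0.02390517,  0.01872781, -0.00429837]), 'grip_force': 0.0, 'opening': 0.08813943151409541}
```

View pics/top0.png

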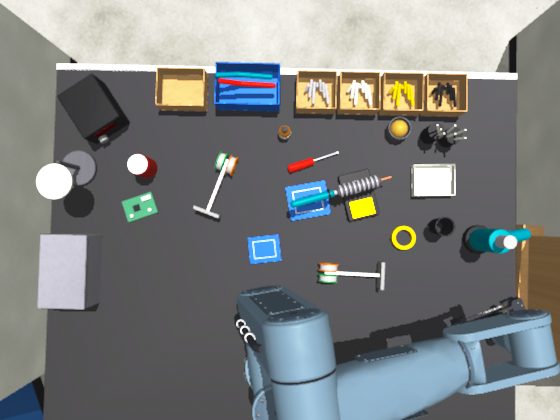

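View pics/scene0.png

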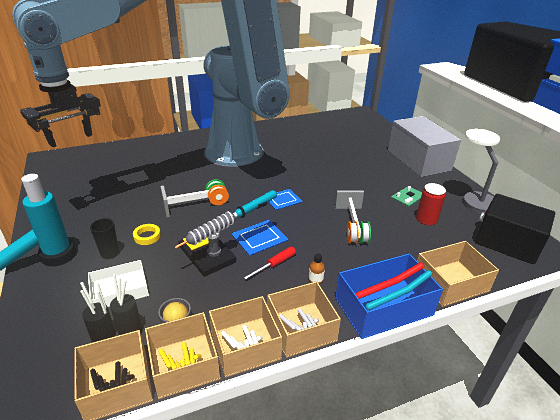

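The top view has +x up and +y to the left. The leftmost stand has its reels near (227,163) and its foot at (206,212). The large mat is at (308,200) under the teal handle, the holder is at (358,195), and the robot is at the bottom. Next I'll measure these.

```bash
python3 - <<'E'
from h import *
im=cv2.imread("pics/top0.png"); hsv=cv2.cvtColor(im,cv2.COLOR_BGR2HSV); W=cloud("top",np.load("top0.npy"))
def box(x0,y0,x1,y1):
    m=np.zeros(im.shape[:2],bool); m[y0:y1,x0:x1]=1; return m
# mat: blue mask, hull
m=box(275,170,340,230)&(hsv[...,0]>100)&(hsv[...,0]<118)&(hsv[...,1]>120)&(hsv[...,2]>100)
pts=np.argwhere(m)[:,::-1]
r=cv2.minAreaRect(pts.astype(np.float32)); 
c=np.array([ray("top",*p,.005) for p in cv2.boxPoints(r)]); print("mat px",r); print(c.round(4), c.mean(0).round(4), np.linalg.norm(np.diff(c,axis=0),axis=1).round(4))
wm=box(285,180,332,222)&(hsv[...,1]<60)&(hsv[...,2]>180)
r=cv2.minAreaRect(np.argwhere(wm)[:,::-1].astype(np.float32)); c=np.array([ray("top",*p,.005) for p in cv2.boxPoints(r)]); print("outline",c.round(4),c.mean(0).round(4),np.linalg.norm(np.diff(c,axis=0),axis=1).round(4))
# stand
b=box(185,145,245,225)&(W[...,2]>.012)
print("stand z max",np.nanmax(W[b][:,2]))
P=W[b]
reel=b&(hsv[...,1]>90); Q=W[reel]; print("reel n",len(Q),Q.mean(0),Q.min(0),Q.max(0))
x=P[:,:2].mean(0); u,s,vt=np.linalg.svd(P[:,:2]-x); print("axis",x,vt[0],s)
r=cv2.minAreaRect(P[:,:2].astype(np.float32)); print(r)
cv2.imwrite("pics/c1.png",cv2.resize(np.vstack([im[140:230,180:345]]),None,fx=4.8,fy=4.8,interpolation=cv2.INTER_NEAREST))
# teal handle
t=box(285,170,345,215)&(hsv[...,0]>82)&(hsv[...,0]<99)&(W[...,2]>.08); Q=W[t]; print("handle",len(Q),Q.mean(0),Q.min(0),Q.max(0)); v=np.linalg.svd(Q-Q.mean(0))[2][0]; print(v)
E
```

```text
mat px ((307.5779724121094, 200.07339477539062), (34.95359802246094, 41.121883392333984), 80.13418579101562)
[[ 5.714e-01  2.000e-04  5.000e-03]
 [ 5.971e-01 -1.297e-01  5.000e-03]
 [ 4.867e-01 -1.511e-01  5.000e-03]
 [ 4.611e-01 -2.160e-02  5.000e-03]] [ 0.5291 -0.0756  0.005 ] [0.1324 0.1125 0.132 ]
outline [[ 0.559  -0.0222  0.005 ]
 [ 0.5742 -0.1143  0.005 ]
 [ 0.501  -0.1262  0.005 ]
 [ 0.4858 -0.0343  0.005 ]] [ 0.53   -0.0743  0.005 ] [0.0933 0.0742 0.0931]
stand z max 0.07426421583356181
reel n 122 [0.63671131 0.18243084 0.04801256] [0.600808   0.15193305 0.01268287] [0.67686642 0.22104897 0.07086184]
axis [0.58683776 0.20426321] [-0.94326705  0.33203504] [1.69742091 0.4543967 ]
((0.5828272104263306, 0.24767810106277466), (0.14773696660995483, 0.205221027135849), 74.43028259277344)
handle 326 [ 0.52839392 -0.08461117  0.1329377 ] [ 0.50192842 -0.1524284   0.11639201] [ 0.55579565 -0.02119302  0.14727394]
[-0.28751314  0.95000198  0.12178844]
```

View pics/c1.png

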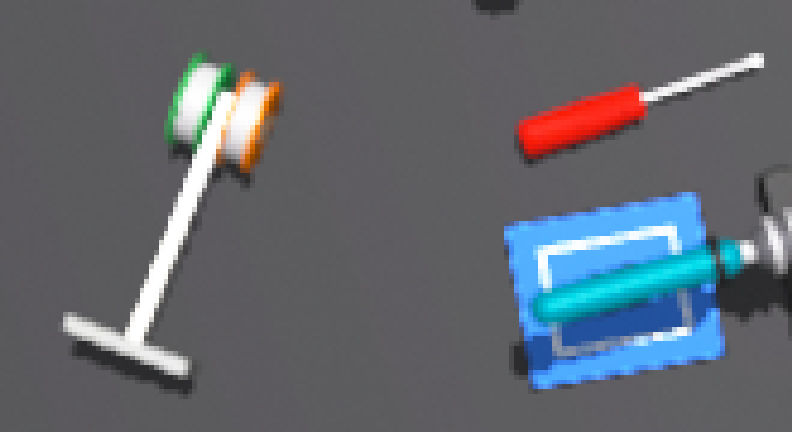

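The mat is 112 x 132 mm as measured, with its centre near (0.529,-0.075). In the crop the post runs from (228,95) to (137,335), and the foot's top edge from (65,320) to (188,370). I'll compute the stand's axes and the rows to get in front of the handle.

```bash
python3 - <<'E'
from h import *
px=lambda a,b:(180+(a-2.4)/4.8,140+(b-2.4)/4.8)
A=ray("top",*px(224,113),.032); B=ray("top",*px(127,345),.064)
C=ray("top",*px(228,97),.043); D=ray("top",*px(139,333),.043)
f0=ray("top",*px(67,322),.064);f1=ray("top",*px(188,370),.064)
print("reel",A,"foot",B,np.linalg.norm((A-B)[:2])); 
for a,b in((A,B),(C,D)): print("yaw",np.arctan2(*(a-b)[1::-1]))
print("foot edge yaw",np.arctan2(-(f0-f1)[0],(f0-f1)[1]),np.linalg.norm(f0-f1))
p=np.array([.569,-.224]);
print("up",rows([.217,-.533,.25]))
for q in([.455,-.08,.25],[.455,-.08,.10]): print(rows(q))
# push arc, tool axes relative to first pre pose
s=read_state();R0=R.from_quat(np.roll(s["eef_rot"],-1)); s0=np.array([.455,-.08])
for th in np.arange(0,1.6,.2):
    a=np.arctan2(.957,-.29)-th; u=np.array([np.cos(a),np.sin(a)]); n=np.array([u[1],-u[0]])
    q=p+.165*u-.028*n; print(round(th,2),q.round(3),(R0.inv().apply(np.r_[q-s0,0])/.3).round(3))
E
```

```text
reel [0.63953127 0.18607919 0.032     ] foot [0.48432223 0.24075145 0.064     ] 0.16455669055709082
yaw -0.3386771591949396
yaw -0.3332035713806103
foot edge yaw -0.3542865846742025 0.08417649033753562
up [-0.0007  0.0031 -0.0403  0.      0.      0.    ]
[ 1.3036 -1.096  -0.0383  0.      0.      0.    ]
[ 1.3035 -1.0953  0.4617  0.      0.      0.    ]
0.0 [ 0.494 -0.074] [ 0.129  0.032 -0.   ]
0.2 [ 0.526 -0.062] [0.24  0.034 0.   ]
0.4 [ 0.559 -0.057] [0.349 0.059 0.   ]
0.6 [ 0.592 -0.058] [ 0.45   0.105 -0.   ]
0.8 [ 0.624 -0.066] [ 0.541  0.17  -0.   ]
1.0 [ 0.655 -0.08 ] [ 0.616  0.252 -0.   ]
1.2 [ 0.682 -0.1  ] [ 0.674  0.347 -0.   ]
1.4 [ 0.704 -0.125] [ 0.712  0.452 -0.   ]
```

```bash
python3 -m handwheel '[0.65,-0.55,-0.04,0,0,0,-1,0.65,-0.55,-0.04,0,0,0,-1,0.65,-0.55,-0.04,0,0,0,-1,0.65,-0.55,-0.04,0,0,0,-1,0.65,-0.55,-0.04,0,0,0,-1,0.65,-0.55,-0.04,0,0,0,-1,0.65,-0.55,-0.04,0,0,0,-1]'; python3 -m handwheel '[0.653,-0.546,0,0,0,0,-1,0.653,-0.546,0,0,0,0,-1,0.653,-0.546,0,0,0,0,-1,0.653,-0.546,0,0,0,0,-1,0.653,-0.546,0,0,0,0,-1,0.653,-0.546,0,0,0,0,-1,0.653,-0.546,0,0,0,0,-1,0.653,-0.546,0,0,0,0,-1]'
```

```text
time_s: 0.68
tool_pos: [0.3371, -0.301, 0.2506]
eef_rot: [-0.001, 0.981, 0.194, 0.001]
force: [0.0, 1.1, 1.0]
opening: 0.0437
grip_force: 0.0
time_s: 1.35
tool_pos: [0.4554, -0.0787, 0.2504]
eef_rot: [-0.0, 0.981, 0.195, -0.0]
force: [0.0, 0.0, -0.0]
opening: 0.0008
grip_force: 0.0
```

```bash
python3 -m handwheel '[0,0,0.5,0,0,0,-1,0,0,0.5,0,0,0,-1,0,0,0.5,0,0,0,-1,0,0,0.5,0,0,0,-1,0,0,0.5,0,0,0,-1,0,0,0.5,0,0,0,-1]'
```

```text
time_s: 1.85
tool_pos: [0.4535, -0.0817, 0.0999]
eef_rot: [-0.001, 0.982, 0.191, -0.002]
force: [-0.3, 0.2, 1.0]
opening: 0.0006
grip_force: 0.0
```

Now the arc push, in small rows, with two calls.

```bash
python3 -m handwheel '[0.07,0.02,0,0,0,0,-1,0.13,0.03,0,0,0,0,-1,0.185,0.032,0,0,0,0,-1,0.24,0.034,0,0,0,0,-1,0.295,0.045,0,0,0,0,-1,0.35,0.06,0,0,0,0,-1,0.4,0.08,0,0,0,0,-1,0.45,0.105,0,0,0,0,-1]'; python3 -m handwheel '[0.047,0.03,0,0,0,0,-1,0.09,0.065,0,0,0,0,-1,0.13,0.105,0,0,0,0,-1,0.166,0.147,0,0,0,0,-1,0.197,0.193,0,0,0,0,-1,0.224,0.242,0,0,0,0,-1,0.245,0.293,0,0,0,0,-1,0.262,0.347,0,0,0,0,-1]'
python3 - <<'E'
from h import *
im,d=read_camera("top"); cv2.imwrite("pics/t2.png",cv2.resize(im[70:280,180:460],None,fx=2.8,fy=2.8))
im,d=read_camera("scene"); cv2.imwrite("pics/s2.png",im)
E
```

```text
time_s: 2.52
tool_pos: [0.5941, -0.0602, 0.1041]
eef_rot: [0.001, 0.981, 0.192, 0.002]
force: [-1.1, -1.6, -0.5]
opening: 0.0005
grip_force: 0.4
time_s: 3.18
tool_pos: [0.7058, -0.1276, 0.1045]
eef_rot: [0.001, 0.981, 0.192, 0.002]
force: [-0.2, 0.2, 0.3]
opening: 0.0005
grip_force: 0.4
```

View pics/s2.png

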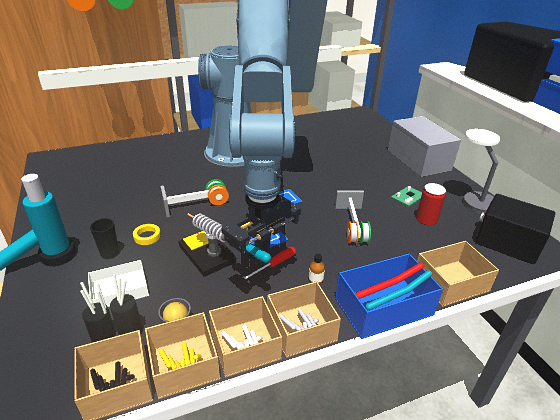

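In the scene picture the teal handle (230,243)–(262,262) has swung towards the back, and the gripper is beside it at (265,240). I'll measure the angle.

```bash
cat > ang.py <<'E'
from h import *
for n in("scene","top"):
    im,d=read_camera(n); hsv=cv2.cvtColor(im,cv2.COLOR_BGR2HSV); W=cloud(n,d)
    t=(hsv[...,0]>80)&(hsv[...,0]<100)&(hsv[...,1]>120)&(W[...,2]>.105)&(W[...,2]<.16)&(W[...,0]>.45)&(W[...,0]<.82)&(W[...,1]<0)&(W[...,1]>-.35)
    Q=W[t]
    if len(Q)<20: print(n,len(Q)); continue
    v=np.linalg.svd(Q-np.median(Q,0),full_matrices=False)[2][0]; v*=np.sign(v[0]); print(n,len(Q),np.median(Q,0),Q.min(0),Q.max(0),"yaw",np.arctan2(v[1],v[0]))
E
python3 ang.py
```

```text
scene 246 [ 0.74367476 -0.15075257  0.13559068] [ 0.70386275 -0.1713867   0.11184632] [ 0.77007933 -0.12498303  0.14385322] yaw 0.4439674990106587
top 53 [ 0.6748256  -0.16765684  0.12881845] [ 0.65460186 -0.17580033  0.11987627] [ 0.6906651  -0.15754716  0.13798427] yaw -0.12522572251893205
```

```bash
python3 -m handwheel '[0.004,0.027,0,0,0,0,-1,0.007,0.054,0,0,0,0,-1,0.006,0.08,0,0,0,0,-1,0.005,0.1,0,0,0,0,-1]'; python3 ang.py
```

```text
time_s: 3.72
tool_pos: [0.7171, -0.1534, 0.1011]
eef_rot: [0.0, 0.981, 0.192, 0.0]
force: [0.1, 1.8, 0.4]
opening: 0.0002
grip_force: 0.5
scene 234 [ 0.75412942 -0.17732976  0.13588486] [ 0.7057045  -0.19517714  0.12246051] [ 0.78132773 -0.15848234  0.14319056] yaw 0.30386725271621257
top 91 [ 0.67795146 -0.18828519  0.12865885] [ 0.64650708 -0.20004453  0.11778299] [ 0.69688534 -0.17557707  0.13913642] yaw 0.06317857405441313
```

```bash
python3 -m handwheel '[-0.003,0.025,0,0,0,0,-1,-0.006,0.05,0,0,0,0,-1,-0.006,0.05,0,0,0,0,-1]'; python3 ang.py;python3 -m handwheel '[-0.003,0.02,0,0,0,0,-1,-0.006,0.035,0,0,0,0,-1,-0.006,0.035,0,0,0,0,-1]'
```

```text
time_s: 4.07
tool_pos: [0.7206, -0.1668, 0.1004]
eef_rot: [-0.001, 0.981, 0.192, -0.0]
force: [-0.2, 4.1, 0.5]
opening: 0.0004
grip_force: 2.1
scene 227 [ 0.75920984 -0.19303876  0.13619801] [ 0.6936445  -0.20636839  0.1080997 ] [ 0.78483364 -0.16872592  0.14315711] yaw 0.16452533587598386
top 106 [ 0.67633963 -0.19877087  0.1298779 ] [ 0.64660932 -0.21031609  0.11428921] [ 0.69985045 -0.18354244  0.14041877] yaw 0.09394691197586892
time_s: 4.42
tool_pos: [0.7208, -0.1677, 0.1003]
eef_rot: [-0.008, 0.981, 0.194, -0.002]
force: [-11.3, 33.3, 12.5]
opening: 0.0004
grip_force: 17.8
```

The handle is at its stop (33 N at standstill). I'm backing off and lifting clear.

```bash
python3 -m handwheel '[0.006,-0.06,0,0,0,0,-1,0.006,-0.17,0,0,0,0,-1,0.006,-0.25,0,0,0,0,-1,0.006,-0.25,-0.12,0,0,0,-1,0.006,-0.25,-0.25,0,0,0,-1,0.006,-0.25,-0.38,0,0,0,-1,0.006,-0.25,-0.5,0,0,0,-1,0.006,-0.25,-0.5,0,0,0,-1]'; python3 ang.py; python3 - <<'E'
from h import *
g=R.from_euler("z",-.34)*R.from_euler("x",np.pi)
s=read_state(); print(rows([.6395,.186,.18],g),s["joint_positions"].round(2))
E
```

```text
time_s: 5.08
tool_pos: [0.7001, -0.1095, 0.2615]
eef_rot: [0.004, 0.981, 0.192, 0.007]
force: [0.1, 0.0, 1.8]
opening: 0.0005
grip_force: 0.0
scene 381 [ 0.73447427 -0.19759989  0.13317999] [ 0.64790443 -0.21717848  0.11412904] [ 0.78411419 -0.17488567  0.14379096] yaw 0.19072483436883148
top 52 [ 0.6585324  -0.20597493  0.12815182] [ 0.64626608 -0.2153395   0.1144036 ] [ 0.69025536 -0.19636857  0.14016953] yaw -0.07774805637699683
[ 1.907e-01 -9.835e-01  2.420e-01  8.000e-04 -1.500e-03  2.312e-01] [-0.32  0.45  1.23 -0.    1.45  0.86]
```

```bash
python3 -m handwheel '[0.19,-0.984,0.24,0,0,0.231,1,0.19,-0.984,0.24,0,0,0.231,1,0.19,-0.984,0.24,0,0,0.231,1,0.19,-0.984,0.24,0,0,0.231,1,0.19,-0.984,0.24,0,0,0.231,1,0.19,-0.984,0.24,0,0,0.231,1,0.19,-0.984,0.24,0,0,0.231,1,0.19,-0.984,0.24,0,0,0.231,1]'; python3 -m handwheel '[0,0,0,0,0,0,1,0,0,0,0,0,0,1]'; python3 - <<'E'
from h import *
g=R.from_euler("z",-.34)*R.from_euler("x",np.pi)
print(rows([.6395,.186,.013],g))
for n in("scene","top"):
    im,d=read_camera(n); cv2.imwrite(f"pics/{n}3.png",im); np.save(f"{n}3.npy",d)
im=cv2.imread("pics/scene3.png"); cv2.imwrite("pics/c3.png",cv2.resize(im[150:270,170:430],None,fx=3,fy=3))
# mat again, unobstructed?
im=cv2.imread("pics/top3.png");hsv=cv2.cvtColor(im,cv2.COLOR_BGR2HSV)
mb=np.zeros(im.shape[:2],bool); mb[170:230,275:340]=1
m=mb&(hsv[...,0]>100)&(hsv[...,0]<118)&(hsv[...,1]>120)&(hsv[...,2]>60)
r=cv2.minAreaRect(np.argwhere(m)[:,::-1].astype(np.float32)); c=np.array([ray("top",*p,.005) for p in cv2.boxPoints(r)]); print(m.sum(),c.round(4),c.mean(0),np.linalg.norm(np.diff(c,axis=0),axis=1))
wm=mb&(hsv[...,1]<60)&(hsv[...,2]>150);r=cv2.minAreaRect(np.argwhere(wm)[:,::-1].astype(np.float32)); c=np.array([ray("top",*p,.005) for p in cv2.boxPoints(r)]); print(wm.sum(),c.round(4),c.mean(0),np.linalg.norm(np.diff(c,axis=0),axis=1))
E
```

```text
time_s: 5.85
tool_pos: [0.634, 0.1914, 0.1743]
eef_rot: [0.0, 0.986, -0.167, -0.003]
force: [0.1, 0.4, -0.5]
opening: 0.0516
grip_force: 0.0
time_s: 6.02
tool_pos: [0.6362, 0.1877, 0.1762]
eef_rot: [0.001, 0.986, -0.168, -0.002]
force: [0.2, 0.0, 0.4]
opening: 0.0652
grip_force: 0.0
[1.420e-02 4.000e-04 5.438e-01 8.000e-04 1.100e-03 1.100e-03]
1203 [[ 5.711e-01  4.000e-04  5.000e-03]
 [ 5.971e-01 -1.297e-01  5.000e-03]
 [ 4.868e-01 -1.513e-01  5.000e-03]
 [ 4.609e-01 -2.160e-02  5.000e-03]] [ 0.52897366 -0.07556017  0.005     ] [0.13259752 0.11237835 0.13225938]
169 [[ 0.5564 -0.0222  0.005 ]
 [ 0.5749 -0.1148  0.005 ]
 [ 0.5019 -0.1292  0.005 ]
 [ 0.4834 -0.0367  0.005 ]] [ 0.52915221 -0.07570878  0.005     ] [0.09451215 0.07435655 0.0943526 ]
```

View pics/c3.png

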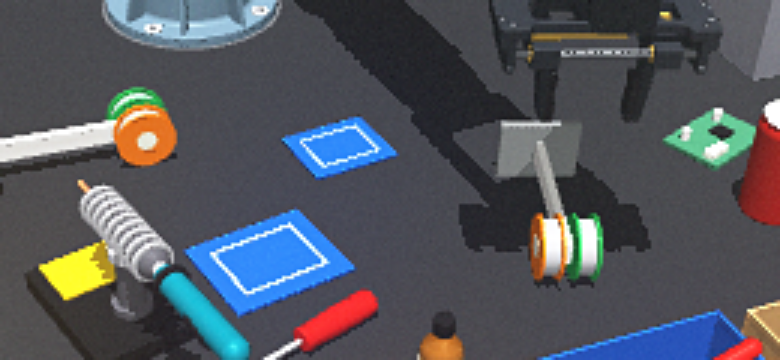

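The iron points to the back, the mat at crop (270,262) is clear, and the reels are at crop (567,248) under the open gripper. I'll cross-check the reel centre from this view and then go down.

```bash
python3 - <<'E'
from h import *
print(ray("scene",359,232.5,.032))
E
python3 -m handwheel '[0.012,0,0.13,0,0,0,1,0.012,0,0.26,0,0,0,1,0.012,0,0.4,0,0,0,1,0.012,0,0.5,0,0,0,1,0.012,0,0.54,0,0,0,1,0.012,0,0.54,0,0,0,1]'
```

```text
[0.64742549 0.18580885 0.032     ]
time_s: 6.62
tool_pos: [0.6388, 0.184, 0.0129]
eef_rot: [0.001, 0.985, -0.17, -0.003]
force: [-0.2, -0.1, 0.3]
opening: 0.0879
grip_force: 0.0
```

```bash
python3 -m handwheel '[0.005,0,0,0,0,0,-1,0.005,0,0,0,0,0,-1,0.005,0,0,0,0,0,-1,0.005,0,0,0,0,0,-1,0.005,0,0,0,0,0,-1,0.005,0,0,0,0,0,-1,0.005,0,0,0,0,0,-1,0.005,0,0,0,0,0,-1]'
```

```text
time_s: 7.28
tool_pos: [0.6438, 0.1852, 0.0188]
eef_rot: [0.0, 0.986, -0.168, 0.001]
force: [-1.7, -3.8, 6.3]
opening: 0.0559
grip_force: 30.0
```

```bash
python3 -m handwheel '[0,0,-0.06,0,0,0,-1,0,0,-0.12,0,0,0,-1,0,0,-0.18,0,0,0,-1,0,0,-0.24,0,0,0,-1,0,0,-0.3,0,0,0,-1,0,0,-0.36,0,0,0,-1,0,0,-0.42,0,0,0,-1,0,0,-0.48,0,0,0,-1]';  python3 -m handwheel '[0,0,-0.06,0,0,0,-1,0,0,-0.12,0,0,0,-1,0,0,-0.18,0,0,0,-1,0,0,-0.24,0,0,0,-1,0,0,-0.27,0,0,0,-1,0,0,-0.3,0,0,0,-1,0,0,-0.3,0,0,0,-1,0,0,-0.3,0,0,0,-1]'
cat > tilt.py <<'E'
from h import *
import sys
# foot/post cloud below the gripper, both cams, no colour: points near the tool, z<reel-40mm
s=read_state(); T=s["tool_pos"]; R0=R.from_quat(np.roll(s["eef_rot"],-1)); rc=T-.019*R0.apply([0,0,1])
print("TCP",T.round(4),"reel",rc.round(4))
for n in("scene","top"):
    im,d=read_camera(n); W=cloud(n,d); cv2.imwrite(f"pics/{n}_{sys.argv[1]}.png",im)
    D=W-rc; m=(np.hypot(D[...,0],D[...,1])<.13)&(D[...,2]<-.045)&(W[...,2]>.03)
    Q=W[m]; L=R0.inv().apply(np.c_[(Q-rc)[:,:2],0*Q[:,0]])
    # tool x,y horizontally, vs height
    for lo in np.arange(-.19,-.04,.02):
        k=(Q[:,2]-rc[2]>lo)&(Q[:,2]-rc[2]<=lo+.02)
        if k.sum()>3: print(n,round(lo,2),k.sum(),"toolx",np.percentile(L[k,0],[2,50,98]).round(3),"tooly",np.percentile(L[k,1],[2,50,98]).round(3))
E
python3 tilt.py 4; python3 - <<'E'
import cv2
im=cv2.imread("pics/scene_4.png"); cv2.imwrite("pics/c4.png",cv2.resize(im[80:260,260:460],None,fx=3.2,fy=3.2))
E
```

```text
time_s: 7.95
tool_pos: [0.6413, 0.1858, 0.1604]
eef_rot: [0.0, 0.986, -0.168, -0.001]
force: [0.6, -0.0, -5.8]
opening: 0.056
grip_force: 30.0
time_s: 8.62
tool_pos: [0.6422, 0.1857, 0.25]
eef_rot: [0.0, 0.986, -0.169, -0.0]
force: [-0.2, 0.0, -5.5]
opening: 0.0559
grip_force: 30.0
TCP [0.6422 0.1857 0.25  ] reel [0.6422 0.1857 0.269 ]
scene -0.19 68 toolx [-0.024  0.027  0.03 ] tooly [-0.041  0.007  0.041]
scene -0.17 434 toolx [-0.036  0.002  0.029] tooly [-0.041  0.003  0.04 ]
scene -0.15 34 toolx [-0.015  0.007  0.011] tooly [-0.006  0.002  0.004]
scene -0.13 33 toolx [-0.012  0.006  0.01 ] tooly [-0.006  0.002  0.004]
scene -0.11 35 toolx [-0.013  0.006  0.011] tooly [-0.005  0.002  0.004]
scene -0.09 35 toolx [-0.012  0.007  0.011] tooly [-0.005  0.002  0.004]
scene -0.07 36 toolx [-0.012  0.007  0.012] tooly [-0.005  0.002  0.004]
scene -0.05 9 toolx [-0.001  0.009  0.012] tooly [-0.004  0.001  0.004]
top -0.19 9 toolx [-0.043 -0.036 -0.029] tooly [-0.042 -0.023  0.032]
top -0.17 73 toolx [-0.043 -0.034 -0.021] tooly [-0.042 -0.022  0.04 ]
```

View pics/c4.png

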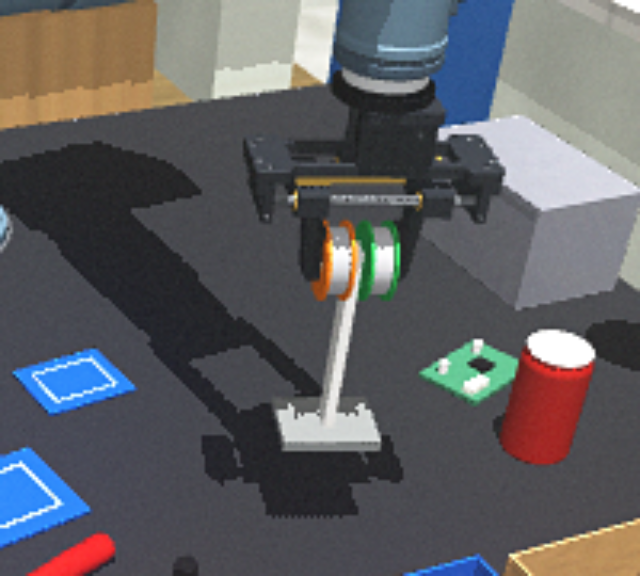

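The stand hangs almost plumb: the post faces are at tool x ±11 mm over its whole height, and the foot spans -36 to +30 mm. In the crop the post runs from (358,270) to (330,425) with the foot below. Next I carry it over the mat and turn it.

```bash
python3 - <<'E'
from h import *
g=R.from_euler("z",.197)*R.from_euler("x",np.pi)
print(rows([.529,-.0756,.25],g))
E
```

```text
[-6.490e-02  9.457e-01 -2.200e-03  1.000e-04  9.000e-04 -1.706e-01]
```

```bash
python3 -m handwheel '[-0.003,0.04,0,0,0,-0.01,-1,-0.008,0.12,0,0,0,-0.025,-1,-0.015,0.22,0,0,0,-0.04,-1,-0.022,0.32,0,0,0,-0.058,-1,-0.029,0.42,0,0,0,-0.076,-1,-0.035,0.52,0,0,0,-0.094,-1,-0.042,0.62,0,0,0,-0.112,-1,-0.049,0.72,0,0,0,-0.13,-1]'; python3 - <<'E'
from h import *
g=R.from_euler("z",.197)*R.from_euler("x",np.pi)
print(rows([.529,-.0756,.25],g))
E
```

```text
time_s: 9.38
tool_pos: [0.5554, -0.0142, 0.2495]
eef_rot: [-0.0, 0.999, 0.036, -0.001]
force: [0.6, -0.6, -5.4]
opening: 0.0558
grip_force: 30.0
[-0.1027  0.1976 -0.0017 -0.0002  0.0006 -0.0397]
```

```bash
python3 -m handwheel '[-0.04,0.08,0,0,0,-0.015,-1,-0.07,0.14,0,0,0,-0.028,-1,-0.095,0.18,0,0,0,-0.036,-1,-0.102,0.197,0,0,0,-0.04,-1,-0.102,0.197,0,0,0,-0.04,-1,-0.102,0.197,0,0,0,-0.04,-1]'; python3 tilt.py 5;  python3 - <<'E'
from h import *
g=R.from_euler("z",.197)*R.from_euler("x",np.pi)
print(rows([.529,-.0756,.161],g))
E
```

```text
time_s: 9.88
tool_pos: [0.5304, -0.074, 0.2502]
eef_rot: [-0.0, 0.995, 0.097, -0.0]
force: [-1.0, -0.3, -5.4]
opening: 0.0558
grip_force: 30.0
TCP [ 0.5304 -0.074   0.2502] reel [ 0.5304 -0.074   0.2692]
scene -0.19 77 toolx [-0.032  0.026  0.029] tooly [-0.038  0.014  0.042]
scene -0.17 413 toolx [-0.035  0.001  0.029] tooly [-0.041  0.005  0.041]
scene -0.15 38 toolx [-0.015  0.002  0.009] tooly [-0.004  0.003  0.005]
scene -0.13 45 toolx [-0.016  0.003  0.01 ] tooly [-0.003  0.003  0.005]
scene -0.11 39 toolx [-0.014  0.001  0.011] tooly [-0.003  0.004  0.005]
scene -0.09 50 toolx [-0.013  0.006  0.012] tooly [-0.006  0.003  0.006]
scene -0.07 49 toolx [-0.011  0.007  0.011] tooly [-0.006  0.003  0.005]
scene -0.05 11 toolx [-0.008  0.008  0.011] tooly [-0.003  0.003  0.005]
top -0.19 5 toolx [-0.041 -0.039 -0.035] tooly [-0.041 -0.024  0.007]
top -0.17 46 toolx [-0.041 -0.037 -0.031] tooly [-0.045 -0.019  0.008]
[-6.700e-03  6.300e-03  2.981e-01 -2.000e-04  0.000e+00 -5.000e-04]
```

```bash
python3 -m handwheel '[-0.006,0.006,0.04,0,0,0,-1,-0.006,0.006,0.1,0,0,0,-1,-0.006,0.006,0.16,0,0,0,-1,-0.006,0.006,0.21,0,0,0,-1,-0.006,0.006,0.25,0,0,0,-1,-0.006,0.006,0.265,0,0,0,-1,-0.006,0.006,0.27,0,0,0,-1,-0.006,0.006,0.27,0,0,0,-1]'; python3 tilt.py 6
python3 - <<'E'
from h import *
im=cv2.imread("pics/scene_6.png"); cv2.imwrite("pics/c6.png",cv2.resize(im[140:280,180:350],None,fx=4.2,fy=4.2))
E
```

```text
time_s: 10.65
tool_pos: [0.5291, -0.0763, 0.1696]
eef_rot: [-0.0, 0.995, 0.098, -0.0]
force: [0.2, -0.8, -5.9]
opening: 0.0555
grip_force: 30.0
TCP [ 0.5291 -0.0763  0.1696] reel [ 0.5291 -0.0763  0.1886]
scene -0.17 18 toolx [-0.015 -0.001  0.084] tooly [-0.003  0.003  0.005]
scene -0.15 33 toolx [-0.012  0.004  0.01 ] tooly [-0.003  0.003  0.005]
scene -0.13 33 toolx [-0.011  0.005  0.01 ] tooly [-0.003  0.003  0.005]
scene -0.11 34 toolx [-0.012  0.006  0.009] tooly [-0.005  0.003  0.005]
scene -0.09 42 toolx [-0.01   0.006  0.011] tooly [-0.006  0.003  0.005]
scene -0.07 41 toolx [-0.009  0.007  0.012] tooly [-0.005  0.003  0.005]
scene -0.05 9 toolx [-0.003  0.007  0.013] tooly [-0.002  0.002  0.004]
top -0.17 13 toolx [-0.04   0.109  0.121] tooly [-0.038  0.007  0.127]
```

View pics/c6.png

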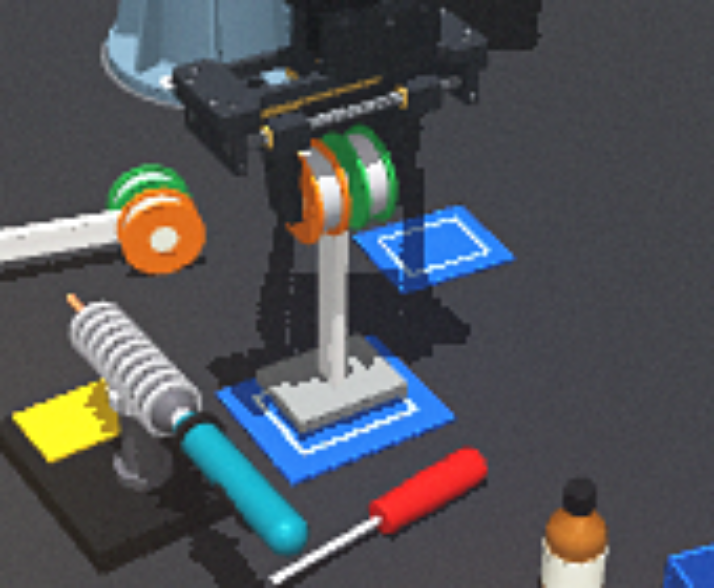

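The stand hovers about 13 mm above the outline, the foot front edge at crop (300,425)–(407,390), slightly behind centre from a lean of about 1.5°. I'll apply a small corrective tilt and lower gently.

```bash
python3 -m handwheel '[0.003,0,0,0,0.008,0,-1,0.003,0,0.01,0,0.008,0,-1,0.003,0,0.018,0,0.008,0,-1,0.003,0,0.024,0,0.008,0,-1,0.003,0,0.029,0,0.008,0,-1,0.003,0,0.029,0,0.008,0,-1]'; python3 -m handwheel '[0,0,0.004,0,0,0,-1,0,0,0.007,0,0,0,-1,0,0,0.007,0,0,0,-1]'; python3 -m handwheel '[0,0,0.004,0,0,0,-1,0,0,0.007,0,0,0,-1,0,0,0.007,0,0,0,-1]'
```

```text
time_s: 11.25
tool_pos: [0.5304, -0.0763, 0.1621]
eef_rot: [-0.001, 0.995, 0.097, 0.013]
force: [-2.0, 1.1, 2.6]
opening: 0.0559
grip_force: 30.0
time_s: 11.5
tool_pos: [0.5317, -0.0761, 0.1622]
eef_rot: [-0.001, 0.995, 0.097, 0.015]
force: [-4.8, 4.3, 15.5]
opening: 0.0556
grip_force: 30.0
time_s: 11.75
tool_pos: [0.533, -0.0759, 0.1623]
eef_rot: [-0.001, 0.995, 0.097, 0.016]
force: [-6.6, 5.7, 27.1]
opening: 0.0559
grip_force: 30.0
```

Contact is at TCP z 0.162, pressing about 33 N. I'll ease off to near zero and check.

```bash
python3 -m handwheel '[-0.006,0,-0.006,0,0,0,-1,-0.006,0,-0.012,0,0,0,-1,-0.006,0,-0.012,0,0,0,-1]'; cat > up.py <<'E'
from h import *
import sys
mc=np.array([.529,-.0756]); a=.197; ex=np.array([np.cos(a),np.sin(a)]); ey=np.array([-np.sin(a),np.cos(a)])
for n in("scene","top"):
    im,d=read_camera(n); W=cloud(n,d); cv2.imwrite(f"pics/{n}_{sys.argv[1]}.png",im); S=cv2.cvtColor(im,cv2.COLOR_BGR2HSV)[...,1]
    D=W[...,:2]-mc; x=D@ex; y=D@ey; z=W[...,2]; ok=(abs(x)<.06)&(abs(y)<.07)
    for lo,hi in((.009,.025),(.03,.05),(.05,.07),(.07,.09),(.09,.11),(.11,.13)):
        k=ok&(z>lo)&(z<hi)&(S<70)
        if k.sum()>5: print(n,lo,k.sum(),"x",np.percentile(x[k],[3,50,97]).round(4),"y",np.percentile(y[k],[3,50,97]).round(4))
E
python3 up.py 7
```

```text
time_s: 12.0
tool_pos: [0.5291, -0.0766, 0.1618]
eef_rot: [-0.001, 0.995, 0.097, 0.014]
force: [-1.5, 2.6, 8.8]
opening: 0.0558
grip_force: 30.0
scene 0.009 403 x [-0.0275  0.0086  0.0326] y [-0.0423 -0.0079  0.038 ]
scene 0.03 39 x [-0.0108  0.0069  0.0129] y [-0.0058 -0.0039  0.0029]
scene 0.05 38 x [-0.0112  0.0073  0.0118] y [-0.0057 -0.0035  0.0032]
scene 0.07 38 x [-0.0103  0.0077  0.0118] y [-0.0062 -0.004   0.003 ]
scene 0.09 39 x [-0.011   0.0077  0.0132] y [-0.0058 -0.0034  0.0029]
scene 0.11 42 x [-0.0103  0.0082  0.0123] y [-0.0054 -0.0036  0.0043]
```

Upright: the post is vertical within about 0.5° and the foot is centred to about 2 mm. I'll ease the remaining load and release.

```bash
python3 -m handwheel '[0,0,-0.008,0,0,0,-1,0,0,-0.01,0,0,0,-1]'; python3 -m handwheel '[0,0,0,0,0,0,0.3,0,0,0,0,0,0,0.6,0,0,0,0,0,0,1,0,0,0,0,0,0,1,0,0,0,0,0,0,1,0,0,0,0,0,0,1,0,0,0,0,0,0,1,0,0,0,0,0,0,1]'; python3 up.py 8
```

```text
time_s: 12.27
tool_pos: [0.5277, -0.0768, 0.1628]
eef_rot: [-0.001, 0.995, 0.097, 0.012]
force: [0.5, 0.2, -5.7]
opening: 0.0559
grip_force: 30.0
time_s: 12.93
tool_pos: [0.5281, -0.0766, 0.1634]
eef_rot: [-0.001, 0.995, 0.097, 0.013]
force: [-0.3, -0.3, -0.8]
opening: 0.0883
grip_force: 0.0
scene 0.009 395 x [-0.0304  0.0065  0.0307] y [-0.0423 -0.0067  0.0383]
scene 0.03 37 x [-0.0112  0.0064  0.0105] y [-0.0059 -0.0034  0.0044]
scene 0.05 36 x [-0.0104  0.0057  0.0111] y [-0.0059 -0.0038  0.0029]
scene 0.07 35 x [-0.0093  0.0058  0.011 ] y [-0.0058 -0.0037  0.0016]
scene 0.09 34 x [-0.0105  0.0043  0.0106] y [-0.0064 -0.004   0.0025]
scene 0.11 37 x [-0.0106  0.0035  0.011 ] y [-0.0052 -0.0036  0.0019]
top 0.009 7 x [-0.0555 -0.0346 -0.0316] y [0.0008 0.0406 0.0441]
```

It stands free, so I retreat upwards and check.

```bash
python3 -m handwheel '[0,0,-0.05,0,0,0,1,0,0,-0.11,0,0,0,1,0,0,-0.18,0,0,0,1,0,0,-0.26,0,0,0,1,0,0,-0.36,0,0,0,1,0,0,-0.46,0,0,0,1,0,0,-0.5,0,0,0,1,0,0,-0.5,0,0,0,1]'; python3 up.py 9; python3 ang.py; python3 - <<'E'
from h import *
im=cv2.imread("pics/scene_9.png"); cv2.imwrite("pics/c9.png",cv2.resize(im[140:280,180:350],None,fx=4.2,fy=4.2))
E
```

```text
time_s: 13.7
tool_pos: [0.5259, -0.0779, 0.3168]
eef_rot: [0.0, 0.995, 0.097, 0.015]
force: [0.6, 0.6, -0.8]
opening: 0.0881
grip_force: 0.0
scene 0.009 396 x [-0.0307  0.0067  0.0308] y [-0.0417 -0.0069  0.0382]
scene 0.03 38 x [-0.0092  0.006   0.0111] y [-0.0061 -0.0035  0.0045]
scene 0.05 39 x [-0.0103  0.006   0.0113] y [-0.0059 -0.0039  0.0045]
scene 0.07 34 x [-0.0112  0.0046  0.0097] y [-0.0058 -0.0035  0.0014]
scene 0.09 31 x [-0.0101  0.004   0.0107] y [-0.0057 -0.0044  0.0032]
scene 0.11 38 x [-0.0111  0.0053  0.0101] y [-0.0056 -0.0037  0.0026]
top 0.009 9 x [-0.0367 -0.0345 -0.0308] y [0.0307 0.0346 0.044 ]
scene 379 [ 0.73420453 -0.19726947  0.13316158] [ 0.54300765 -0.21832299  0.11427538] [ 0.78388682 -0.06879771  0.14909817] yaw 0.13781462006723694
top 317 [ 0.71347401 -0.19243606  0.13371463] [ 0.64618547 -0.21394304  0.11783462] [ 0.77648814 -0.17325381  0.14731534] yaw 0.1855498588017953
```

View pics/c9.png

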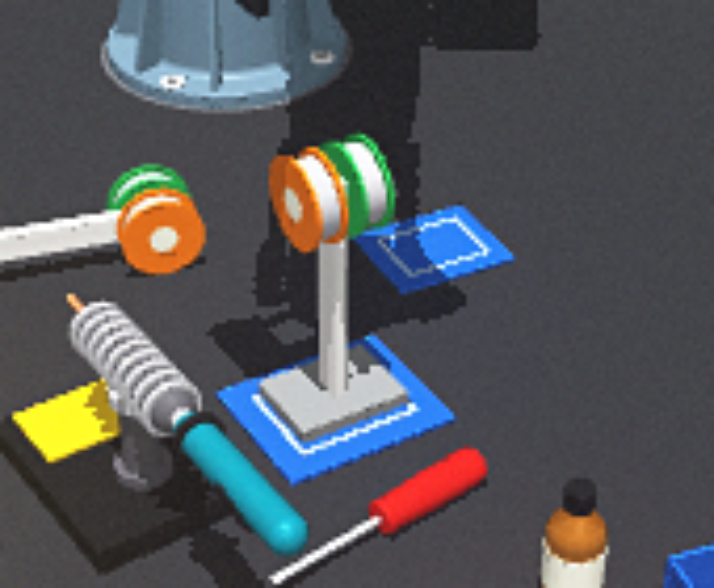

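The stand stands upright by itself inside the outline, with its foot at crop (260–410,360–435). The iron is at its stop and the gripper is clear. I'm handing in.

```bash
python3 -c "
from rig import hand_in; print(hand_in())"
```

```text
the job is handed in; nothing more can be done
None
```

The iron's handle is swung in to its stop, the reel stand stands by itself upright inside the white outline, about 2 mm off the mat's centre by camera, and the job was handed in at about 14 s; no verdict came back.

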